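# Scoop the last walnut out of the bin

### The arm

A 7-joint arm with a two-finger parallel gripper is mounted at the origin on a cart in front of the work surface, level with it; the furniture and walls round the work are solid. World frame = base frame: x ahead of the robot, y to its left, z up, the work surface at z = 0. Lengths are in m, angles in rad, forces in N, time in s.
With the tool pointing down it reaches from about 0.4 to 0.85 m from the base axis. Payload 10.4 kg.
Tool frame: the origin (TCP) lies midway between the tips of the shut fingers; the grasp point (between the pads) lies 19 mm behind it; z points along the fingers, y is the line along which they close (so a half turn about z gives the same grasp; the last joint's range is limited). The gripper opens to 87 mm and grips with 3 to 60 N. Pads are 19 mm wide; open, the fingers measure 117 mm over their backs; the gripper's body (75 mm by 190 mm) begins 51 mm behind the grasp point.
Start: joints at [-1.238, 0.332, -0.065, 1.46, 0.022, 1.35, -0.088], TCP at [0.218, 0.586, 0.223] pointing down, gripper open.
Joint ranges: [-2.6, 2.6], [-0.5, 2.12], [-1.47, 1.34], [0.16, 2.42], [-1.27, 4.41], [0.06, 2.06], [-2.6, 2.6]. Speed limits (rad/s): [2.22, 2.22, 2.79, 2.79, 3.14, 3.14, 3.14].

### API

Orientations are given as a unit quaternion [x, y, z, w].
In Python, from bench import r gives the robot as it stands.
- The arm moves only by the tool carry_out, never from a script. Its argument "steps" is a list that holds one entry, the list of rows, each a list of 6 numbers: the shift along the tool's x, y, z in cm, then the turn, a rotation vector about the tool's x, y, z in rad. In form: [[[dx, dy, dz, wx, wy, wz], ...]]. A call has 1 to 20 rows; each row is the pose to reach, as a shift and turn from the pose commanded when the call began, along the tool's axes at that moment; what a row does not reach only later rows make up. A row lasts 1/12 s, in which the tool goes at most 41.7 mm and 7.16 degrees, less where a joint would pass 70% of its speed; a pose out of reach is approached as far as the arm can. A call with a gripper value outside its range is refused whole. "hand" is the closure, from -1 (fully open) to 1 (shut), set as the call begins (left out, the last holds). The fingers move at their own pace and stop on an object; "squeeze" is the grip in N (left out, the last holds). Time passes only in rows, so rows that repeat a pose let the fingers close. It gives the time, the measured TCP pose, the force, the opening and the grip force at its end, in the units of the state.
- r.read_state(): the state, without advancing time (a new reading comes with each control period).
- r.camera(name): name is "side" or "top" or "wrist"; returns the picture (400x640x3 uint8, red, green, blue); there is no depth.
- r.camera_params(name): a dict with "fx", "fy", "cx", "cy" (pixels), "view" (4x4, takes a point from world to camera coordinates). Camera axes: x right, y up, looking along -z (the intrinsics and any distortion apply to the point x, -y, -z); pixel columns grow to the right and rows downward; lengths in m; the calibration is good to about 2 mm. The wrist camera is an equidistant fisheye: a pixel r from the principal point sees the ray r / f radians off the axis. A picture is of the moment at which its call begins: read the wrist's pose just before it. camera_params takes no time and is no camera call; for the wrist camera it gives the pose at the moment of the call.
- r.close_job(): hands the job in; it is judged then, once.
The state is a dict: "time": time; "joint_positions": joint angles; "joint_vel": joint speeds; "joint_torque": joint torques, N m; "ee_pos": TCP position; "eef_rot": TCP orientation; "ft_force": force on the tool from outside, world axes, zero at the start; "torque": the same for the moment, N m; "width": finger opening in m; "grip_force": force on a finger pad.
Only numpy, scipy, OpenCV 4.12 (cv2) and the standard library are available. Lean on these libraries where they do the work, as an engineer would, in place of code of your own. Each camera call takes 0.05 s, during which the arm holds its last target. There are 200 camera calls.

### The job

Using the blue scoop, pick up the walnut from the white bin: drive the scoop along the bin floor into the far corner where the walnut lies, so that the corner stops it and it rides into the scoop. Then set the scoop down upright on the chopping board with the walnut still in it. Don't touch the walnut with the fingers.

Things in the scene. Friction and masses are not known exactly. Their poses are not given: they have to be found in the camera images.
- bin: White open bin, fixed, outside 220 (x) x 260 (y) x 55 high, walls and floor 4 thick. Origin: centre of its underside; x points to the far wall, away from the robot, y to its left wall. The walnut lies near one far corner, a mandarin near the other; scoop in the near half, open end to the far wall. A wall cabinet starts 0.4 m above the worktop at x=0.64: draw back before lifting high.
- scoop: Blue plastic scoop, 0.11 kg, flat on the bin floor. Origin: centre of the pan's underside; x to the open end, z up. Pan 80 x 66: thin lip at x=+40 slopes up to a 5 high ridge at x=+27, then floor 2 thick; back wall x=-40, sides 30 high, 16 in front. Flat upright handle over the back wall: x -45 to -15, 14 thick (y), z 40 to 106; grip it across y at z=82, x=-30, clear of the bin's 55 walls.
- walnut: Brown walnut, 36 mm across and 40 long, 0.02 kg, loose on the bin floor near a far corner; slides or rolls when pushed. Origin: its centre; its axes turn as it rolls.
- board: Wooden chopping board, 220 (x) x 320 (y) x 22 high, loose, 1.5 kg, lying on the glass hob to the left of the bin. Origin: centre of its underside; its top is at z=+22 (about 32 above the worktop).
Not all that is in view belongs to the job. There is more than one size of the scoop; the job needs the larger.

How it is judged:
On the way:
1. the walnut lies in the scoop while the scoop is still down in a far corner of the bin (x of walnut in the frame of scoop between -0.04 and 0.027 m and y of walnut in the frame of scoop between -0.03 and 0.03 m and z of walnut in the frame of scoop between 0.01 and 0.035 m and x of scoop in the frame of bin above 0.03 m and z of scoop in the frame of bin below 0.04 m and (y of scoop in the frame of bin above 0.045 m or y of scoop in the frame of bin below -0.045 m)), for 0.1 s.
At the end, for the whole second after the job is handed in: The scoop stands on the chopping board (its middle over the board, its underside within 6 mm of the board's top), upright within 10 degrees and at rest, with the walnut lying in its pan behind the ridge (x of walnut in the frame of scoop between -0.04 and 0.027 m and y of walnut in the frame of scoop between -0.03 and 0.03 m and z of walnut in the frame of scoop between 0.01 and 0.035 m and x of scoop in the frame of board between -0.11 and 0.11 m and y of scoop in the frame of board between -0.16 and 0.16 m and z of scoop in the frame of board between 0.016 and 0.028 m and angle between scoop's own z axis and vertical below 0.17 rad and linear speed of scoop below 0.02 m/s and linear speed of walnut below 0.05 m/s); the robot touches nothing.
It fails at once if the fingers touch the walnut (contact force between the fingers and walnut above 0.5 N).
It also fails if it takes over 56 s, if anything falls off the work surface, if the arm or the gripper's body presses on something with over 40 N, if the wrist force passes 120 N, or if a joint passes its speed limit or range.

## Working session

There is one attempt and no reset: what is moved stays moved. The work goes in short steps, Python scripts to look and compute and a tool call to move; the robot and the scene stay as the last step left them, time stands still between calls to the robot, and variables do not carry over. Pictures are saved under pics/ and viewed, at most 13 in all, crops included, and the job is handed in when it is done.

Besides the shell and the picture viewer there is one more tool, called after "Request:" as a command line: name --argument value ..., lists and objects as JSON in quotes. carry_out: Moves the arm, as the interface text tells. Its arguments: {"type":"object","properties":{"steps":{"type":"array","items":{"type":"array","items":{"type":"array","items":{"type":"number"}}}},"hand":{"type":"number"},"squeeze":{"type":"number"}},"required":["steps"]}

```bash
mkdir -p pics; ls; python3 - <<'E'
from bench import r
import cv2,numpy as np
s=r.read_state();print(s['time'],s['ee_pos'],s['eef_rot'],s['width'])
a=r.camera('top');b=r.camera('side')
cv2.imwrite('pics/top.png',a[:,:,::-1]);cv2.imwrite('pics/side.png',b[:,:,::-1])
for n in('top','side'):print(n,r.camera_params(n))
E
```

```text
pics
0.0 [0.21758659 0.58550679 0.22175269] [ 1.76955833e-01  9.84218553e-01 -6.82457458e-04 -8.45051491e-05] 0.08665287167185295
top {'fx': 368.8202828501465, 'fy': 368.8202828501465, 'cx': 314.8206381414728, 'cy': 196.84116886574444, 'view': array([[-0.01723747, -0.99985063,  0.00126126, -0.02638923],
       [ 0.98785621, -0.01683585,  0.15445604, -0.41183001],
       [-0.15441174,  0.00390838,  0.98799886, -0.94614459],
       [ 0.        ,  0.        ,  0.        ,  1.        ]])}
side {'fx': 504.41679789652295, 'fy': 504.41679789652295, 'cx': 323.643050625086, 'cy': 201.6317480459669, 'view': array([[-0.02580288, -0.99966601,  0.00144208, -0.04259405],
       [ 0.65004534, -0.01568269,  0.75973358, -0.31443121],
       [-0.75945722,  0.02054073,  0.65023289, -1.28894204],
       [ 0.        ,  0.        ,  0.        ,  1.        ]])}
```

View pics/top.png

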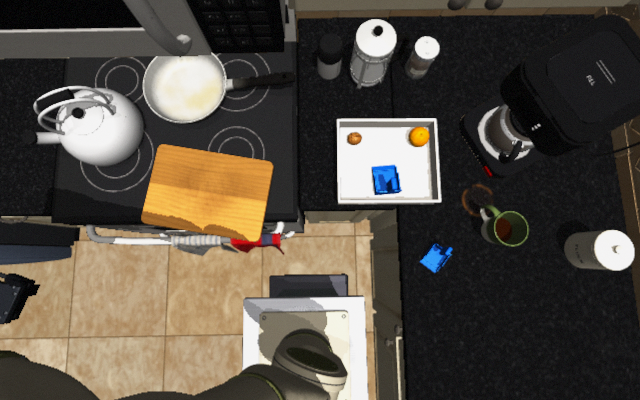

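View pics/side.png

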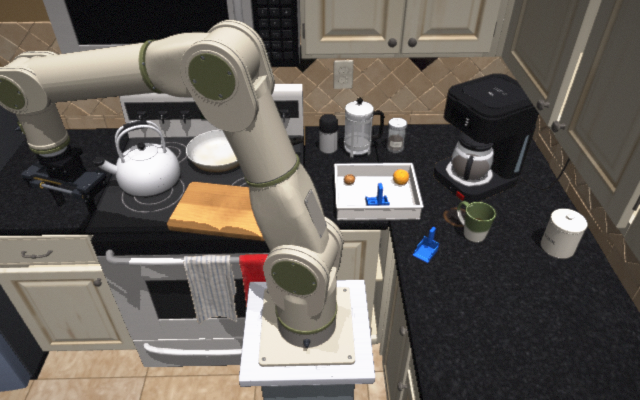

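The top view shows the bin with rim corners at about (337,121), (438,119), (440,203) and (337,205). The walnut is at (354,138), the mandarin at (419,136), the scoop at (386,180) and the board at (208,193). The smaller scoop lies outside the bin.

```bash
cat > h.py <<'E'
from bench import r
import numpy as np,cv2
def pt(cam,u,v,z):
    p=r.camera_params(cam);V=p['view'];R=V[:3,:3];o=-R.T@V[:3,3]
    d=R.T@np.array([(u-p['cx'])/p['fx'],-(v-p['cy'])/p['fy'],-1]);return o+d*(z-o[2])/d[2]
E
python3 - <<'E'
from h import *
print('bin rim',[pt('top',u,v,.055)[:2].round(4) for u,v in((337,120.5),(438,119),(440,202.5),(337,205))])
print('walnut',pt('top',354,138,.022)[:2], pt('side',350,179,.022)[:2])
print('mand',pt('top',419,136,.03)[:2])
print('board',[pt('top',u,v,.032)[:2].round(3) for u,v in((159,147),(272,160),(261,239),(144,222))])
a=cv2.imread('pics/top.png');c=cv2.resize(a[105:215,325:450],None,fx=6,fy=5.4,interpolation=cv2.INTER_CUBIC)
c=cv2.resize(a[105:215,325:450],None,fx=5,fy=5,interpolation=cv2.INTER_CUBIC);
b=cv2.imread('pics/side.png')
cv2.imwrite('pics/ct.png',c)
E
```

```text
bin rim [array([ 0.6134, -0.0963]), array([ 0.6131, -0.3669]), array([ 0.3874, -0.3565]), array([ 0.3854, -0.0902])]
walnut [ 0.57471401 -0.14397529] [ 0.57265456 -0.14687278]
mand [ 0.57481539 -0.32061465]
board [array([0.555, 0.386]), array([0.514, 0.08 ]), array([0.303, 0.109]), array([0.352, 0.416])]
```

View pics/ct.png

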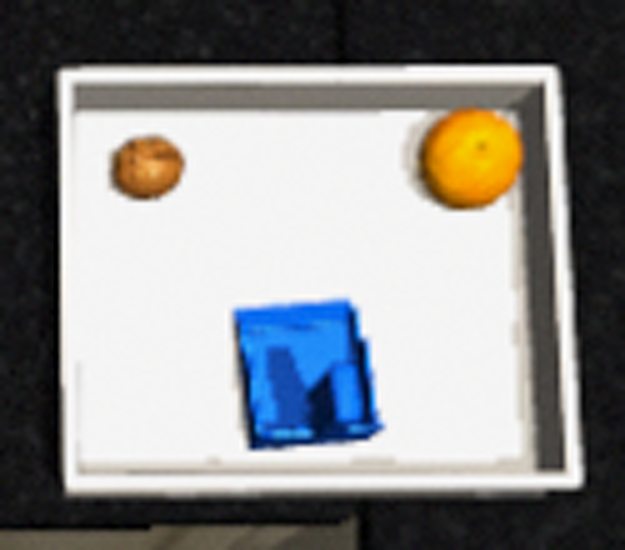

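```bash
cat >> h.py <<'E'
from scipy.spatial.transform import Rotation as Ro
def goto(pos,yaw,pitch=0):
    """tool pointing down with tool y along world angle 90deg+yaw; pitch raises the lip; prints row"""
    s=r.read_state();R0=Ro.from_quat(s['eef_rot'])
    y=np.deg2rad(yaw)
    # tool x=-fwd , y=left, z=down
    f=np.array([np.cos(y),np.sin(y),0]);l=np.array([-f[1],f[0],0])
    R=Ro.from_rotvec(-l*np.deg2rad(pitch))*Ro.from_matrix(np.c_[-f,l,[0,0,-1]])
    d=R0.inv().apply(np.array(pos)-s['ee_pos'])*100
    print('row',d.round(2),(R0.inv()*R).as_rotvec().round(3),'t',s['time'],'pos',s['ee_pos'].round(4))
E
python3 - <<'E'
from h import *
C=lambda u,v,z:pt('top',325+u/5-.4,105+v/5-.4,z)[:2].round(4)
print('rim',[C(*p,.055) for p in((58,68),(560,66),(583,490),(66,494))])
print('floor',[C(*p,.004) for p in((76,110),(528,110),(530,470),(80,466))])
print('lip',C(236,309,.005),C(350,299,.005),'ridge',C(242,327,.009),C(352,321,.009),'back',C(250,447,.034),C(380,430,.034),'handle',C(347,392,.11))
print('walnut',C(147,167,.022))
goto((.36,.25,.27),5)
goto((.44,-.21,.27),5)
E
```

```text
rim [array([ 0.6199, -0.0943]), array([ 0.6165, -0.3634]), array([ 0.3871, -0.3596]), array([ 0.3896, -0.0924])]
floor [array([ 0.6145, -0.1073]), array([ 0.6102, -0.3616]), array([ 0.4055, -0.3493]), array([ 0.4118, -0.1038])]
lip [ 0.498  -0.1924] [ 0.5026 -0.2557] ridge [ 0.4868 -0.1946] [ 0.4892 -0.2552] back [ 0.4159 -0.192 ] [ 0.4239 -0.2614] handle [ 0.4302 -0.2279]
walnut [ 0.5747 -0.144 ]
row [-25.04 -26.5   -4.78] [-0.001 -0.    -0.443] t 0.1 pos [0.2176 0.5855 0.2218]
row [-48.56 -66.83  -4.73] [-0.001 -0.    -0.443] t 0.1 pos [0.2176 0.5855 0.2218]
```

Request:
carry_out --steps '[[[-12,-13,-4.8,0,0,-0.2],[-25,-26.5,-4.8,0,0,-0.44],[-25,-26.5,-4.8,0,0,-0.44],[-25,-26.5,-4.8,0,0,-0.44],[-25,-26.5,-4.8,0,0,-0.44],[-25,-26.5,-4.8,0,0,-0.44],[-25,-26.5,-4.8,0,0,-0.44],[-27,-30,-4.8,0,0,-0.44],[-29.5,-34,-4.8,0,0,-0.44],[-32,-38,-4.8,0,0,-0.44],[-35,-42,-4.8,0,0,-0.44],[-37.5,-46,-4.8,0,0,-0.44],[-40,-50,-4.8,0,0,-0.44],[-42.5,-54,-4.8,0,0,-0.44],[-45,-59,-4.8,0,0,-0.44],[-48,-66,-4.8,0,0,-0.44],[-48,-66,-4.8,0,0,-0.44],[-48,-66,-4.8,0,0,-0.44],[-48,-66,-4.8,0,0,-0.44],[-48,-66,-4.8,0,0,-0.44]]]' --hand -0.2

```text
time: 1.77
ee_pos: [0.4371, -0.2035, 0.2707]
eef_rot: [-0.041, 0.999, -0.0, 0.0]
ft_force: [0.9, 0.1, -0.1]
width: 0.0521
grip_force: 0.0
```

```bash
python3 - <<'E'
from h import *
goto((.43,-.2275,.15),4.5)
p=r.camera_params('wrist');print(p)
cv2.imwrite('pics/w1.png',r.camera('wrist')[:,:,::-1])
E
```

```text
row [ 0.91 -2.33 12.07] [-0.     0.001  0.004] t 1.7667 pos [ 0.4371 -0.2035  0.2707]
{'fx': 309.70691628693146, 'fy': 309.70691628693146, 'cx': 323.33076234644165, 'cy': 201.27403723722605, 'view': array([[-8.12547543e-02,  9.96693288e-01,  3.92824227e-04,
         2.37925466e-01],
       [-9.57548311e-01, -7.79541029e-02, -2.77532683e-01,
         4.49843141e-01],
       [-2.76584340e-01, -2.29269982e-02,  9.60716116e-01,
        -3.20907701e-01],
       [ 0.00000000e+00,  0.00000000e+00,  0.00000000e+00,
         1.00000000e+00]])}
```

View pics/w1.png

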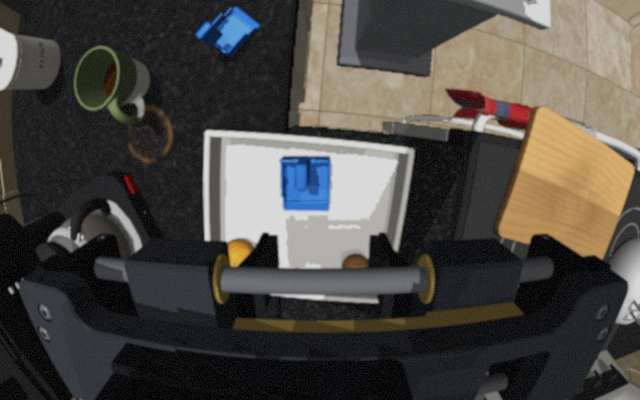

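The wrist view shows the scoop with lip corners at (285,210) and (330,209), back at (283,157) to (329,157), and handle top at about (300,175). The walnut is at (355,262), and the near rim of the bin runs (208,131) to (412,149).

```bash
cat >> h.py <<'E'
def ptw(u,v,z,p=None):
    p=p or r.camera_params('wrist');V=p['view'];R=V[:3,:3];o=-R.T@V[:3,3]
    a=np.array([u-p['cx'],v-p['cy']]);n=np.hypot(*a);t=n/p['fx']
    d=R.T@np.array([np.sin(t)*a[0]/n,-np.sin(t)*a[1]/n,-np.cos(t)]);return o+d*(z-o[2])/d[2]
E
python3 - <<'E'
from h import *
a=cv2.imread('pics/w1.png')
cv2.imwrite('pics/w1c.png',cv2.resize(a[120:300,190:430],None,fx=3.3,fy=3.3,interpolation=cv2.INTER_CUBIC))
C=lambda u,v,z:ptw(u,v,z)[:2].round(4)
print('lip',C(285,210,.005),C(330,209,.005),'back',C(281,157,.034),C(329,157,.034),'walnut',C(355,262,.022))
print('nearrim',C(206,130,.055),C(413,148,.055))
E
```

```text
lip [ 0.5021 -0.2599] [ 0.4954 -0.1946] back [ 0.4204 -0.2654] [ 0.416  -0.2029] walnut [ 0.57   -0.1512]
nearrim [ 0.3875 -0.3621] [ 0.392  -0.0992]
```

View pics/w1c.png

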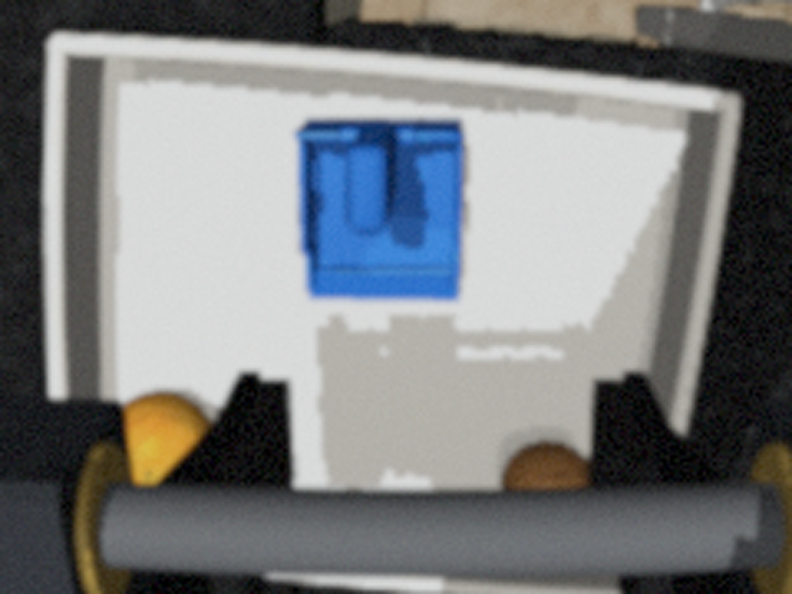

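```bash
python3 - <<'E'
from h import *
print(ptw(301.2,177.6,.11)[:2], ptw(301.2,190,.11)[:2],ptw(301.2,163,.11)[:2])
goto((.429,-.2305,.067),5)
E
```

```text
[ 0.42983924 -0.23278554] [ 0.44346307 -0.23197664] [ 0.41408635 -0.23375305]
row [ 0.98 -2.07 20.4 ] [-0.003  0.001 -0.01 ] t 1.8167 pos [ 0.4368 -0.2086  0.2709]
```

Request:
carry_out --steps '[[[1,-1.8,4,0,0,-0.01],[1,-1.8,8,0,0,-0.01],[1,-1.8,12,0,0,-0.01],[1,-1.8,15,0,0,-0.01],[1,-1.8,17.5,0,0,-0.01],[1,-1.8,19,0,0,-0.01],[1,-1.8,20.4,0,0,-0.01],[1,-1.8,20.4,0,0,-0.01],[1,-1.8,20.4,0,0,-0.01],[1,-1.8,20.4,0,0,-0.01]]]'

```text
time: 2.65
ee_pos: [0.4297, -0.2189, 0.0673]
eef_rot: [-0.047, 0.999, -0.0, 0.0]
ft_force: [1.1, -0.6, -0.2]
width: 0.0521
grip_force: 0.0
```

Request:
carry_out --steps '[[[0,0,0,0,0,0],[0,0,0,0,0,0],[0,0,0,0,0,0],[0,0,0,0,0,0],[0,0,0,0,0,0],[0,0,0,0,0,0]]]' --hand 1 --squeeze 25

```text
time: 3.15
ee_pos: [0.4294, -0.2188, 0.0666]
eef_rot: [-0.047, 0.999, 0.0, 0.0]
ft_force: [-0.6, -0.5, 0.6]
width: 0.0199
grip_force: 0.1
```

```bash
python3 - <<'E'
from h import *
s=r.read_state();print(s['time'],s['ee_pos'],s['eef_rot'],s['width'],s['grip_force'],s['ft_force'])
p=r.camera_params('wrist')
a=r.camera('wrist')[:,:,::-1];cv2.imwrite('pics/w2.png',a)
t=r.camera('top')[105:215,325:450,::-1]
t=cv2.resize(t,None,fx=3.2,fy=3.2,interpolation=cv2.INTER_CUBIC)
c=np.zeros((400,800,3),np.uint8);c[:352,:400]=t;c[:250,400:]=cv2.resize(a,(400,250))
cv2.imwrite('pics/c2.png',c)
E
```

```text
3.15 [ 0.42937397 -0.21880133  0.06664103] [-4.70639818e-02  9.98891864e-01  2.29632054e-05  1.59713272e-04] 0.019949183587240262 0.1436104185960474 [-0.6246015  -0.4714868   0.60569456]
```

View pics/c2.png

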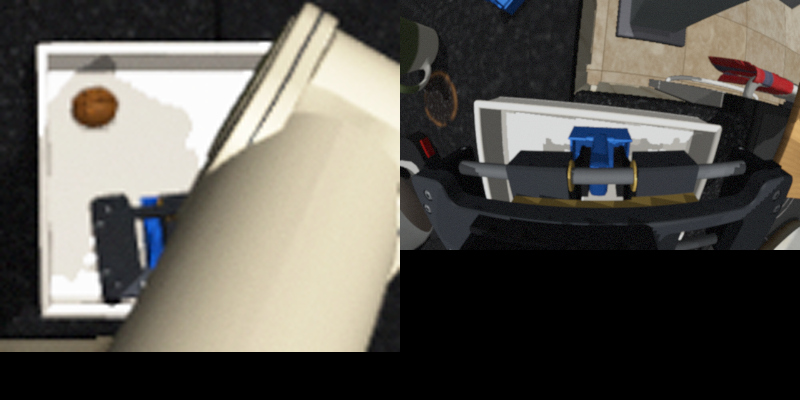

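The composite shows the handle between the closing fingers, with the scoop still flat. The walnut is unmoved at about (95,107) in the crop. I'll finish closing.

Request:
carry_out --steps '[[[0,0,0,0,0,0],[0,0,0,0,0,0],[0,0,0,0,0,0],[0,0,0,0,0,0],[0,0,0,0,0,0],[0,0,0,0,0,0]]]' --hand 1 --squeeze 35

```text
time: 3.75
ee_pos: [0.4293, -0.2188, 0.0666]
eef_rot: [-0.047, 0.999, 0.0, 0.0]
ft_force: [-0.1, 0.7, 2.3]
width: 0.0138
grip_force: 35.0
```

```bash
python3 - <<'E'
from h import *
p=r.camera_params('wrist')
a=r.camera('wrist')[:,:,::-1];cv2.imwrite('pics/w3.png',a)
np.save('w3v.npy',p['view'])
cv2.imwrite('pics/w3c.png',cv2.resize(a[130:350,200:480],None,fx=2.7,fy=2.7,interpolation=cv2.INTER_CUBIC))
goto((.43,-.14,.067),-1)
E
```

```text
row [-0.81  7.83 -0.04] [0.    0.    0.112] t 3.8 pos [ 0.4293 -0.2187  0.0666]
```

View pics/w3c.png

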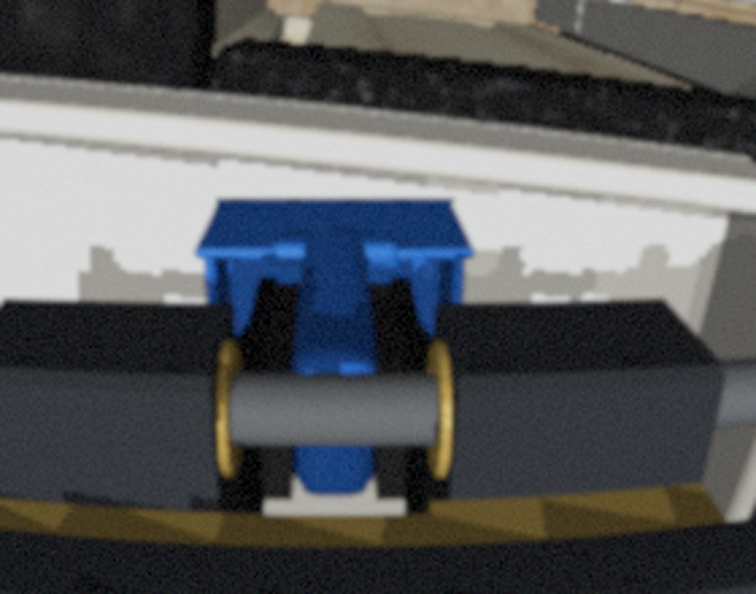

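The scoop is gripped squarely (13.8 mm, 35 N), flat and centred in the fingers. Next I'll line it up with the walnut's lane along the left wall.

Request:
carry_out --steps '[[[-0.2,1.5,0,0,0,0.02],[-0.4,3,0,0,0,0.05],[-0.6,4.5,0,0,0,0.08],[-0.8,6,0,0,0,0.11],[-0.8,7,0,0,0,0.11],[-0.8,7.6,0,0,0,0.11],[-0.8,7.6,0,0,0,0.11],[-0.8,7.6,0,0,0,0.11],[-0.8,7.6,0,0,0,0.11]]]'

```text
time: 4.55
ee_pos: [0.4301, -0.1428, 0.0666]
eef_rot: [0.008, 1.0, 0.0, 0.0]
ft_force: [0.0, 1.4, 2.4]
width: 0.0139
grip_force: 35.0
```

```bash
python3 - <<'E'
from h import *
goto((.50,-.142,.067),-1)
goto((.535,-.143,.067),-1)
t=r.camera('top')[:,:,::-1];cv2.imwrite('pics/t3.png',t)
a=r.camera('side')[:,:,::-1];cv2.imwrite('pics/s3.png',a)
c=np.hstack([cv2.resize(t[105:215,325:450],(400,352)),cv2.resize(a[150:230,320:430],(400,352))])
cv2.imwrite('pics/c3.png',c)
E
```

```text
row [-6.98  0.2  -0.04] [0.    0.    0.001] t 4.55 pos [ 0.4301 -0.1428  0.0666]
row [-10.49   0.15  -0.04] [0.    0.    0.001] t 4.55 pos [ 0.4301 -0.1428  0.0666]
```

View pics/c3.png

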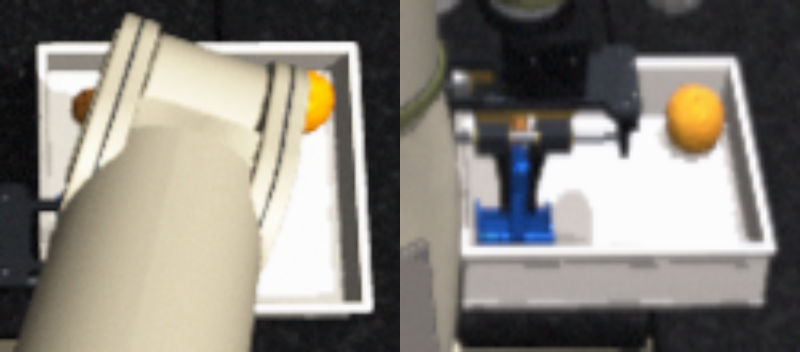

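In both views the scoop sits in the left lane, still gripped, and the walnut is ahead of it. I'll drive forward.

Request:
carry_out --steps '[[[-1,0.1,0,0,0,0],[-2,0.1,0,0,0,0],[-3,0.1,0,0,0,0],[-4,0.1,0,0,0,0],[-4.6,0.1,0,0,0,0],[-5.2,0.1,0,0,0,0],[-5.8,0.1,0,0,0,0],[-6.4,0.1,0,0,0,0],[-7,0.1,0,0,0,0],[-7.5,0.1,0,0,0,0],[-8,0.1,0,0,0,0],[-8.5,0.1,0,0,0,0],[-9,0.1,0,0,0,0],[-9.5,0.1,0,0,0,0],[-9.5,0.1,0,0,0,0],[-9.5,0.1,0,0,0,0]]]'

```text
time: 5.98
ee_pos: [0.5254, -0.1434, 0.0666]
eef_rot: [0.008, 1.0, -0.0, 0.0]
ft_force: [0.7, -1.1, 3.3]
width: 0.014
grip_force: 35.0
```

Request:
carry_out --steps '[[[-0.3,0,0,0,0,0],[-0.6,0,0,0,0,0],[-0.9,0,0,0,0,0],[-1.1,0,0,0,0,0],[-1.1,0,0,0,0,0]]]'

```text
time: 6.4
ee_pos: [0.5361, -0.1433, 0.0666]
eef_rot: [0.008, 1.0, -0.0, -0.0]
ft_force: [0.1, 0.7, 4.4]
width: 0.0137
grip_force: 35.0
```

```bash
python3 - <<'E'
from h import *
t=r.camera('top')[:,:,::-1];cv2.imwrite('pics/t4.png',t)
a=r.camera('side')[:,:,::-1];cv2.imwrite('pics/s4.png',a)
w=r.camera('wrist')[:,:,::-1];cv2.imwrite('pics/w4.png',w)
c=np.hstack([cv2.resize(t[105:215,325:450],(400,352)),cv2.resize(a[150:230,320:430],(400,352))])
c=np.vstack([c,cv2.resize(w[130:300,160:560],None,fx=2,fy=2)[:248]]) if 0 else np.vstack([c,cv2.resize(w[130:254,120:520],(800,248))])
cv2.imwrite('pics/c4.png',c)
E
```

```text
(no output)
```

View pics/c4.png

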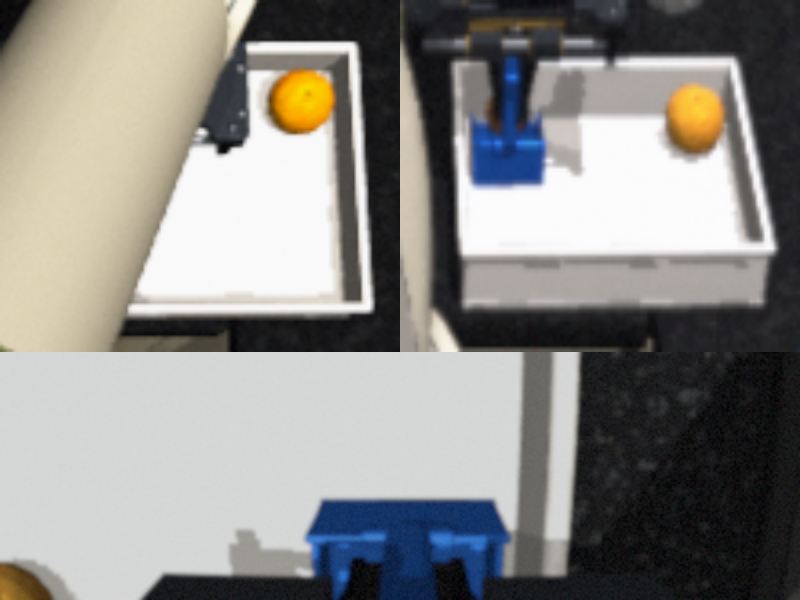

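The side view shows a walnut edge just behind the handle and ahead of the scoop's back, with no wall contact yet. I'll keep going until I feel the wall.

Request:
carry_out --steps '[[[-0.2,0,0,0,0,0],[-0.4,0,0,0,0,0],[-0.4,0,0,0,0,0]]]'

```text
time: 6.8
ee_pos: [0.5401, -0.1431, 0.0666]
eef_rot: [0.008, 1.0, 0.0, -0.0]
ft_force: [-0.2, 0.1, 4.6]
width: 0.0135
grip_force: 35.0
```

Request:
carry_out --steps '[[[-0.2,0,0,0,0,0],[-0.4,0,0,0,0,0],[-0.4,0,0,0,0,0]]]'

```text
time: 7.05
ee_pos: [0.5415, -0.1435, 0.0667]
eef_rot: [0.008, 1.0, 0.001, -0.003]
ft_force: [-15.2, 2.4, 21.7]
width: 0.0138
grip_force: 35.0
```

The wall is felt, at about −15 N. I'll ease back slightly to let the walnut settle, then tip the lip up gently while still in the corner.

Request:
carry_out --steps '[[[0.3,0,0,0,0,0],[0.4,0,0,0,0,0],[0.4,0,0,0,0,0],[0.4,0,0,0,0,0],[0.8,0,-0.4,0,-0.04,0],[1.2,0,-0.6,0,-0.08,0],[1.6,0,-0.8,0,-0.12,0],[2,0,-1,0,-0.16,0],[2,0,-1,0,-0.16,0],[2,0,-1,0,-0.16,0]]]'

```text
time: 7.88
ee_pos: [0.5235, -0.1422, 0.0763]
eef_rot: [0.008, 0.997, 0.0, 0.079]
ft_force: [0.9, -0.1, -1.3]
width: 0.0141
grip_force: 35.0
```

```bash
python3 - <<'E'
from h import *
goto((.50,-.143,.25),-1,9)
goto((.43,.10,.25),-1,9)
a=r.camera('side')[:,:,::-1];cv2.imwrite('pics/s5.png',a)
w=r.camera('wrist')[:,:,::-1];cv2.imwrite('pics/w5.png',w)
c=np.hstack([cv2.resize(a[150:220,325:395],(400,400),interpolation=cv2.INTER_CUBIC),cv2.resize(w[150:310,240:400],(400,400),interpolation=cv2.INTER_CUBIC)])
cv2.imwrite('pics/c5.png',c)
E
```

```text
row [ -0.43  -0.09 -17.53] [0.002 0.002 0.002] t 7.8833 pos [ 0.5235 -0.1422  0.0763]
row [  6.86  24.1  -18.66] [0.002 0.002 0.002] t 7.8833 pos [ 0.5235 -0.1422  0.0763]
```

View pics/c5.png

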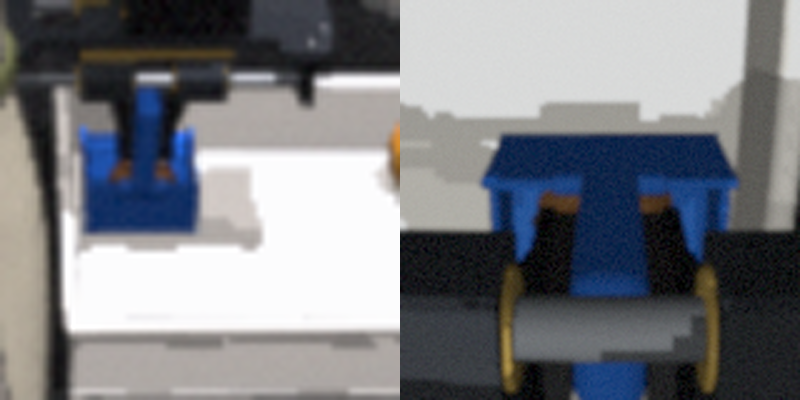

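Both views show brown walnut inside the pan, resting against the back wall on either side of the handle. I'll lift and draw back, keeping the tilt.

Request:
carry_out --steps '[[[0.3,0,-0.6,0,0,0],[0.8,0,-1.7,0,0,0],[1.5,0,-3.2,0,0,0],[2.3,0,-5,0,0,0],[3.1,0,-6.8,0,0,0],[3.9,0,-8.5,0,0,0],[4.5,0,-10,0,0,0],[5,0,-11,0,0,0],[5.2,0,-11.5,0,0,0],[5.2,0,-11.5,0,0,0],[5.2,0,-11.5,0,0,0]]]'

```text
time: 8.9
ee_pos: [0.4547, -0.1417, 0.1817]
eef_rot: [0.008, 0.997, -0.001, 0.08]
ft_force: [-0.4, 0.1, -2.9]
width: 0.0136
grip_force: 35.0
```

Request:
carry_out --steps '[[[0,0.5,0,0,0,0],[0,1.5,0,0,0,0],[0,3,0,0,0,0],[0.3,5,0,0,0,0],[0.6,7.5,0,0,0,0],[0.9,10,0,0,0,0],[1.2,12.5,-0.1,0,0,0],[1.5,15,-0.1,0,0,0],[1.8,17.5,-0.2,0,0,0],[2.1,20,-0.2,0,0,0],[2.4,22.5,-0.3,0,0,0],[2.7,25,-0.3,0,0,0],[3,27.5,-0.4,0,0,0],[3.2,30,-0.4,0,0,0],[3.2,32,-0.5,0,0,0],[3.2,34,-0.5,0,0,0],[3.2,35.3,-0.5,0,0,0],[3.2,36,-0.5,0,0,0],[3.2,36,-0.5,0,0,0],[3.2,36,-0.5,0,0,0]]]'

```text
time: 10.57
ee_pos: [0.4278, 0.218, 0.1811]
eef_rot: [0.008, 0.997, -0.001, 0.08]
ft_force: [-0.0, 0.5, -1.7]
width: 0.0139
grip_force: 35.0
```

```bash
python3 - <<'E'
from h import *
s=r.read_state();x,y,z=s['ee_pos'];print(s['width'],s['ft_force'])
goto((x,y,.13),-1,0)
goto((x,y,.095),-1,0)
a=r.camera('side')[:,:,::-1];cv2.imwrite('pics/s6.png',a)
w=r.camera('wrist')[:,:,::-1];cv2.imwrite('pics/w6.png',w)
t=r.camera('top')[:,:,::-1];cv2.imwrite('pics/t6.png',t)
c=np.hstack([cv2.resize(a[130:270,120:320],(400,280)),cv2.resize(t[120:260,120:320],(400,280))])
d=np.hstack([cv2.resize(w[150:310,240:400],(280,280)),cv2.resize(w,(448,280))]);d=np.pad(d,((0,0),(0,72),(0,0)))
cv2.imwrite('pics/c6.png',np.vstack([c,d]))
E
```

```text
0.013890678746027741 [-0.01850972  0.51897352 -1.68762707]
row [0.81 0.01 5.05] [-0.001  0.159  0.001] t 10.5667 pos [0.4278 0.218  0.1811]
row [1.37 0.01 8.5 ] [-0.001  0.159  0.001] t 10.5667 pos [0.4278 0.218  0.1811]
```

View pics/c6.png

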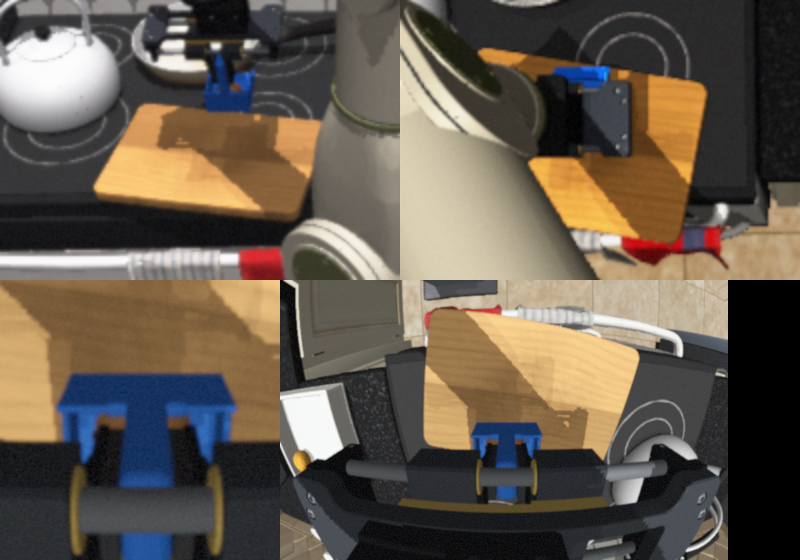

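The side and wrist views show the scoop held over the board with the walnut still between the pan sides. I'll lower it and level it gently.

Request:
carry_out --steps '[[[0.3,0,0.6,0,0,0],[0.7,0,1.6,0,0.01,0],[1.1,0,2.6,0,0.03,0],[1.5,0,3.6,0,0.05,0],[1.9,0,4.6,0,0.075,0],[2.3,0,5.5,0,0.1,0],[2.6,0,6.3,0,0.125,0],[2.8,0,6.8,0,0.145,0],[3,0,7.1,0,0.159,0],[3,0,7.2,0,0.159,0],[3,0,7.2,0,0.159,0],[3,0,7.2,0,0.159,0]]]'

```text
time: 11.72
ee_pos: [0.4098, 0.2191, 0.106]
eef_rot: [0.008, 1.0, 0.0, 0.001]
ft_force: [-0.1, 0.1, -1.3]
width: 0.0141
grip_force: 35.0
```

Request:
carry_out --steps '[[[0,0,0.2,0,0,0],[0,0,0.4,0,0,0],[0,0,0.6,0,0,0],[0,0,0.8,0,0,0],[0,0,0.8,0,0,0],[0,0,0.8,0,0,0]]]'

```text
time: 12.22
ee_pos: [0.4095, 0.219, 0.0977]
eef_rot: [0.008, 1.0, -0.0, 0.0]
ft_force: [-0.4, -0.7, -1.1]
width: 0.014
grip_force: 35.0
```

Request:
carry_out --steps '[[[0,0,0.1,0,0,0],[0,0,0.2,0,0,0],[0,0,0.25,0,0,0],[0,0,0.25,0,0,0]]]'

```text
time: 12.55
ee_pos: [0.4096, 0.219, 0.0951]
eef_rot: [0.008, 1.0, -0.0, 0.0]
ft_force: [-0.9, -0.5, -0.6]
width: 0.0136
grip_force: 35.0
```

Request:
carry_out --steps '[[[0,0,0.05,0,0,0],[0,0,0.1,0,0,0],[0,0,0.1,0,0,0],[0,0,0.1,0,0,0]]]'

```text
time: 12.88
ee_pos: [0.4096, 0.219, 0.0942]
eef_rot: [0.008, 1.0, 0.0, 0.0]
ft_force: [-0.3, 0.4, -1.0]
width: 0.0138
grip_force: 35.0
```

Request:
carry_out --steps '[[[0,0,0.05,0,0,0],[0,0,0.1,0,0,0],[0,0,0.1,0,0,0]]]'

```text
time: 13.13
ee_pos: [0.4096, 0.219, 0.0932]
eef_rot: [0.008, 1.0, 0.0, 0.0]
ft_force: [0.9, 0.1, -1.1]
width: 0.0139
grip_force: 35.0
```

Request:
carry_out --steps '[[[0,0,0.05,0,0,0],[0,0,0.1,0,0,0],[0,0,0.1,0,0,0]]]'

```text
time: 13.38
ee_pos: [0.4096, 0.219, 0.0922]
eef_rot: [0.008, 1.0, -0.0, 0.0]
ft_force: [-0.3, 0.5, -1.6]
width: 0.0138
grip_force: 35.0
```

Request:
carry_out --steps '[[[0,0,0.05,0,0,0],[0,0,0.1,0,0,0],[0,0,0.15,0,0,0],[0,0,0.15,0,0,0]]]'

```text
time: 13.72
ee_pos: [0.41, 0.2193, 0.0921]
eef_rot: [0.008, 1.0, 0.0, 0.001]
ft_force: [-4.1, -2.9, 15.0]
width: 0.0141
grip_force: 35.0
```

Request:
carry_out --steps '[[[0,0,0.05,0,0,0],[0,0,0.1,0,0,0],[0,0,0.15,0,0,0],[0,0,0.15,0,0,0]]]'

```text
time: 14.05
ee_pos: [0.4105, 0.2195, 0.0918]
eef_rot: [0.008, 1.0, 0.001, 0.001]
ft_force: [-9.4, -5.1, 29.0]
width: 0.0137
grip_force: 35.0
```

Contact at TCP z ≈ 0.092. I'll relieve the pressure, then open.

Request:
carry_out --steps '[[[0,0,-0.15,0,0,0],[0,0,-0.27,0,0,0],[0,0,-0.27,0,0,0],[0,0,-0.27,0,0,0]]]'

```text
time: 14.38
ee_pos: [0.4096, 0.2191, 0.0919]
eef_rot: [0.008, 1.0, 0.0, 0.001]
ft_force: [-0.7, -0.4, 2.4]
width: 0.0139
grip_force: 35.0
```

Request:
carry_out --steps '[[[0,0,0,0,0,0],[0,0,0,0,0,0],[0,0,0,0,0,0],[0,0,0,0,0,0],[0,0,0,0,0,0],[0,0,0,0,0,0],[0,0,0,0,0,0],[0,0,0,0,0,0]]]' --hand -0.2

```text
time: 15.05
ee_pos: [0.4096, 0.219, 0.092]
eef_rot: [0.008, 1.0, 0.0, 0.001]
ft_force: [0.0, -0.8, -0.2]
width: 0.0511
grip_force: 0.0
```

Request:
carry_out --steps '[[[0,0,-1,0,0,0],[0,0,-3,0,0,0],[0,0,-6,0,0,0],[0,0,-9,0,0,0],[0,0,-13,0,0,0],[0,0,-15,0,0,0],[0,0,-15,0,0,0],[0,0,-15,0,0,0],[0,0,-15,0,0,0]]]'

```text
time: 15.8
ee_pos: [0.4092, 0.2188, 0.2417]
eef_rot: [0.008, 1.0, -0.0, 0.0]
ft_force: [0.6, -0.1, -0.3]
width: 0.052
grip_force: 0.0
```

```bash
python3 - <<'E'
from h import *
w=r.camera('wrist')[:,:,::-1];a=r.camera('side')[:,:,::-1]
d=np.hstack([cv2.resize(w[120:280,240:400],(400,400)),cv2.resize(a[150:230,180:260],(400,400))])
cv2.imwrite('pics/c7.png',d)
E
```

```text
(no output)
```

View pics/c7.png

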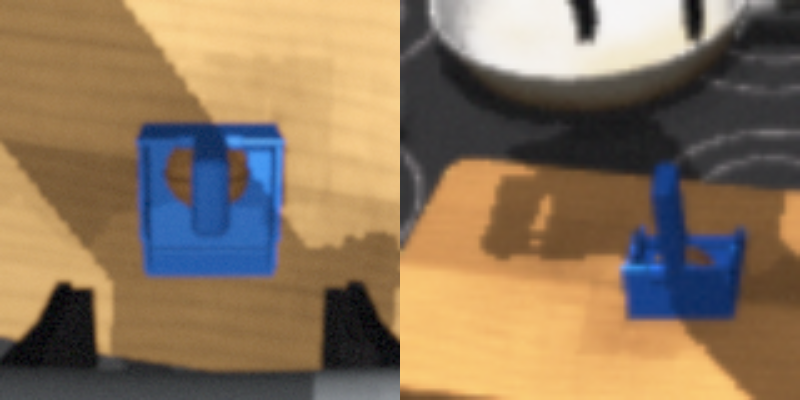

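The scoop stands upright on the board with the walnut in its pan behind the ridge, and the gripper is clear.

```bash
python3 -c "
from bench import r
print(r.close_job())"
```

```text
the job is handed in; nothing more can be done
None
```

The blue scoop is standing upright on the chopping board with the walnut in its pan, the gripper is clear of it, and I handed the job in at about 16 s; no verdict was returned.

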